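Flip the stock tags so that only the full bins read in stock

TASK

A bin is full when both of its compartments hold a lock barrel. Push the hinged tags over gently with the fingertips until every full bin shows the ring face uppermost (tag leaning away from its bin) and every bin that is not full shows the barred face uppermost (tag leaning towards its bin). Do not disturb a tag that is already right, and leave the barrels and the things round the board where they are, without picking anything up.

Things in the scene. Friction and masses are not known exactly. Their poses are not given: they have to be found in the camera images.
- stock_board: Plywood board, 148 x 208 x 6 mm, screwed to the table, that carries four bins side by side, 48 mm apart along its y axis. Origin on its underside, under the line of the four tag hinges; its top is 6 mm above the table. Its x axis points from the bins across the hinges to the far side (away from the robot, up to 0.3 rad askew).
- bin_a: Grey open bin fixed in one of the board's four places (they vary), 60 x 42 mm, 20 mm high, with two compartments in line, centres at x = -75.5 and -104.5 mm. Origin: on the board's top, 80 mm straight under the hinge of tag a. That hinge runs along y between two steel ears (14 mm long in x, 42 mm overall in y, tops 93 mm above the table).
- tag_a (a joint): Status tag of bin a, aluminium plate 30 mm wide, 3 mm thick, 50 mm tall, hinged at its lower edge. 0: leans 40 deg from upright towards its bin (-x), face with three raised bars uppermost. 1.396: leans 40 deg away from its bin (+x), face with a raised ring uppermost. 0.698: upright. Turns freely (under 1 N) and past upright falls by itself to the other stop.
- tag_a_edge (a point): Middle of the free (upper) edge of tag a: 50 mm from the hinge; at either stop 32 mm to the side of the hinge and 124 mm above the table, 136 mm when upright.
- bin_b: Grey open bin fixed in one of the board's four places (they vary), 60 x 42 mm, 20 mm high, with two compartments in line, centres at x = -75.5 and -104.5 mm. Origin: on the board's top, 80 mm straight under the hinge of tag b. That hinge runs along y between two steel ears (14 mm long in x, 42 mm overall in y, tops 93 mm above the table).
- tag_b (a joint): Status tag of bin b, aluminium plate 30 mm wide, 3 mm thick, 50 mm tall, hinged at its lower edge. 0: leans 40 deg from upright towards its bin (-x), face with three raised bars uppermost. 1.396: leans 40 deg away from its bin (+x), face with a raised ring uppermost. 0.698: upright. Turns freely (under 1 N) and past upright falls by itself to the other stop.
- tag_b_edge (a point): Middle of the free (upper) edge of tag b: 50 mm from the hinge; at either stop 32 mm to the side of the hinge and 124 mm above the table, 136 mm when upright.
- bin_c: Grey open bin fixed in one of the board's four places (they vary), 60 x 42 mm, 20 mm high, with two compartments in line, centres at x = -75.5 and -104.5 mm. Origin: on the board's top, 80 mm straight under the hinge of tag c. That hinge runs along y between two steel ears (14 mm long in x, 42 mm overall in y, tops 93 mm above the table).
- tag_c (a joint): Status tag of bin c, aluminium plate 30 mm wide, 3 mm thick, 50 mm tall, hinged at its lower edge. 0: leans 40 deg from upright towards its bin (-x), face with three raised bars uppermost. 1.396: leans 40 deg away from its bin (+x), face with a raised ring uppermost. 0.698: upright. Turns freely (under 1 N) and past upright falls by itself to the other stop.
- tag_c_edge (a point): Middle of the free (upper) edge of tag c: 50 mm from the hinge; at either stop 32 mm to the side of the hinge and 124 mm above the table, 136 mm when upright.
- bin_d: Grey open bin fixed in one of the board's four places (they vary), 60 x 42 mm, 20 mm high, with two compartments in line, centres at x = -75.5 and -104.5 mm. Origin: on the board's top, 80 mm straight under the hinge of tag d. That hinge runs along y between two steel ears (14 mm long in x, 42 mm overall in y, tops 93 mm above the table).
- tag_d (a joint): Status tag of bin d, aluminium plate 30 mm wide, 3 mm thick, 50 mm tall, hinged at its lower edge. 0: leans 40 deg from upright towards its bin (-x), face with three raised bars uppermost. 1.396: leans 40 deg away from its bin (+x), face with a raised ring uppermost. 0.698: upright. Turns freely (under 1 N) and past upright falls by itself to the other stop.
- tag_d_edge (a point): Middle of the free (upper) edge of tag d: 50 mm from the hinge; at either stop 32 mm to the side of the hinge and 124 mm above the table, 136 mm when upright.
- barrel_0_mid (a point): Lock barrel, knurled zinc cylinder 20 mm in diameter and 30 to 33 mm high, standing loose in one of the bins' compartments. This point is on its axis, 16 mm above its foot.
- barrel_1_mid (a point): Lock barrel, knurled zinc cylinder 20 mm in diameter and 30 to 33 mm high, standing loose in one of the bins' compartments. This point is on its axis, 16 mm above its foot.
- barrel_3_mid (a point): Lock barrel, knurled zinc cylinder 20 mm in diameter and 30 to 33 mm high, standing loose in one of the bins' compartments. This point is on its axis, 16 mm above its foot.
- barrel_4_mid (a point): Lock barrel, knurled zinc cylinder 20 mm in diameter and 30 to 33 mm high, standing loose in one of the bins' compartments. This point is on its axis, 16 mm above its foot.
- barrel_7_mid (a point): Lock barrel, knurled zinc cylinder 20 mm in diameter and 30 to 33 mm high, standing loose in one of the bins' compartments. This point is on its axis, 16 mm above its foot.
- marker: Black marker pen with a red cap, 16 x 128 x 16 mm, lying loose behind the tags, along the row; a bystander. Origin at its underside, middle.
- bush: Brass bush, 22 mm in diameter, 18 mm high, standing loose behind the tags, at the right end of the row; a bystander. Origin at its underside, middle.
- tape_roll: Roll of black tape, 82 mm in diameter, 19 mm high, lying loose left of the board; a bystander. Origin at its underside, middle.

How it is judged (in metres and radians):
At the end, for the whole second after the job is handed in: The tags of the two full bins (both compartments hold a barrel) rest at the ring-face stop (joint above 1.25) and those of the other two at the barred-face stop (joint below 0.15), all four at rest; the barrels are within 12 mm of where they stood, the marker, bush and tape roll within 30 mm (value of joint each of tag_a, tag_b above 1.25 rad and value of joint each of tag_c, tag_d below 0.15 rad and velocity of joint tag_a between -0.1 and 0.1 rad/s and velocity of joint tag_b between -0.1 and 0.1 rad/s and velocity of joint tag_c between -0.1 and 0.1 rad/s and velocity of joint tag_d between -0.1 and 0.1 rad/s and distance of each of barrel_0_mid, barrel_1_mid, barrel_3_mid, barrel_4_mid, barrel_7_mid from where it was at the start of the episode below 0.012 m and distance of each of marker, bush, tape_roll from where it was at the start of the episode below 0.03 m); the robot touches nothing.
It fails at once if the tag that was already right is disturbed (value of joint tag_b below 1.1 rad).
It fails at once if a lock barrel is lifted or pushed out of its place (distance of any of barrel_0_mid, barrel_1_mid, barrel_3_mid, barrel_4_mid, barrel_7_mid from where it was at the start of the episode above 0.015 m).
It fails at once if a bystander (marker, bush, tape roll) is moved (distance of any of marker, bush, tape_roll from where it was at the start of the episode above 0.035 m).
It fails at once if a tag is pushed roughly, with more than 30 N (contact force between the fingers and tag_a above 30 N or contact force between the fingers and tag_b above 30 N or contact force between the fingers and tag_c above 30 N or contact force between the fingers and tag_d above 30 N).
It also fails if it takes over 48 s, if anything falls off the work surface, if the arm or the gripper's body presses on something with over 40 N, if the wrist force passes 120 N, or if a joint passes its speed limit or range.

ROBOT

A 6-joint arm with a two-finger parallel gripper is mounted at the origin on a cart in front of the work surface, level with it; the furniture and walls round the work are solid. World frame = base frame: x ahead of the robot, y to its left, z up, the work surface at z = 0. Lengths are in mm, angles in degrees, forces in N, time in s.
With the tool pointing down it reaches from about 325 to 850 mm from the base axis. Payload 4.4 kg.
Tool frame: the origin (TCP) lies midway between the tips of the shut fingers; the grasp point (between the pads) lies 19 mm behind it; y points along the fingers, z is the direction in which the jaws open and shut, and the axes are right-handed (so a half turn about y gives the same grasp; the last joint's range is limited). The gripper opens to 94 mm and grips with 3 to 60 N. Pads are 16 mm wide; open, the fingers measure 119 mm over their backs; the gripper's body (75 mm by 177 mm) begins 78 mm behind the grasp point.
Start: joints at [-81.675, 11.837, 88.321, -0, 79.842, -8.623], TCP at [167.603, -550.033, 205.447] pointing down, gripper open.
Joint ranges: [-156.59, 156.59], [-49.26, 127.26], [12.9, 141.05], [-63.56, 243.56], [4.71, 150.69], [-161.64, 161.64]. Speed limits (degrees/s): [159.86, 159.86, 180, 180, 180, 180].

INTERFACE

Orientations are given as a 3x3 rotation matrix whose columns are the frame's x, y, z axes.
In Python, from station import robot, cams gives the robot as it stands. The module is installed in compiled form; this text tells all that it offers.
- The arm moves only by the tool apply_moves, never from a script. Its argument "deltas" is a list of rows, each an object of numbers: "rx", "ry", "rz": the turn, a rotation vector about the tool's x, y, z in degrees; "x", "y", "z": the shift along the tool's x, y, z in cm; "hand": the opening in per cent of the stroke, from 0 (shut) to 100 (fully open). In form: [{"rx": .., "ry": .., "rz": .., "x": .., "y": .., "z": .., "hand": ..}, ...]. A call has exactly 10 rows; each row shifts and turns the commanded pose from where the row before left it, along the tool's axes as they then stand; what a row does not reach is not made up. A row lasts 1/8 s, in which the tool goes at most 62.5 mm and 10.7 degrees, less where a joint would pass 70% of its speed; a pose out of reach is approached as far as the arm can. A call is refused whole if a number of a shift passes 6.25 or a number of a turn 10.7, either way. A call with a gripper value outside its range is refused whole. The fingers move at their own pace and stop on an object; "force" is the grip in N (left out, the last holds). Time passes only in rows, so rows that do not move let the fingers close, or fill a call up. It gives the time, the measured TCP pose, the force and the opening at its end, in the units of the state.
- robot.sense(): the state, without advancing time (a new reading comes with each control period).
- cams.snapshot(name): name is "scene" or "top"; returns a dict with "image" (480x640x3 uint8, red, green, blue), "depth" (480x640 float32, mm along the optical axis (not along the pixel's ray), 0 where there is no reading), "vfov" (degrees; the focal length in pixels is half the picture's height over the tangent of half this angle, whatever the lens; pixels are square), "cx", "cy" (the principal point, pixels), "k1" (the pictures are not rectified: a ray, as slopes to the right and down, at radius r is drawn at 1 + k1 r^2 times it, then the intrinsics apply), "rvec" (rotation vector, rad) and "tvec" (3), from world to camera coordinates, as OpenCV has them. Camera axes: x right, y down, z forward; pixel columns grow to the right and rows downward; lengths in mm; the calibration is good to about 2 mm. A picture is of the moment at which its call begins.
- robot.job_done(): hands the job in, once; it reports no verdict.
The state is a dict: "time": time; "joint_pos": joint angles; "qd": joint speeds; "tau": joint torques, N m; "tool_pos": TCP position; "tcp_rot": TCP orientation; "force": force on the tool from outside, world axes, zero at the start; "moment": the same for the moment, N m; "gripper_width": opening from 0.0 (shut) to 1.0 (fully open).
Only numpy, scipy, OpenCV 4.12 (cv2) and the standard library are available. Lean on these libraries where they do the work, as an engineer would, in place of code of your own. Each camera call takes 0.05 s, during which the arm holds its last target. There are 200 camera calls.

## Working session

There is one attempt and no reset: what is moved stays moved. The work goes in short steps, Python scripts to look and compute and a tool call to move; the robot and the scene stay as the last step left them, time stands still between calls to the robot, and variables do not carry over. Pictures are saved under pics/ and viewed, about 8 in all and at most 12, crops included, and the job is handed in when it is done.

Besides the shell and the picture viewer there is one more tool, called after "Call:" as a command line: name --argument value ..., lists and objects as JSON in quotes. apply_moves: Moves the arm, as the interface text tells. Its arguments: {"type":"object","properties":{"deltas":{"type":"array","items":{"type":"object","properties":{"rx":{"type":"number"},"ry":{"type":"number"},"rz":{"type":"number"},"x":{"type":"number"},"y":{"type":"number"},"z":{"type":"number"},"hand":{"type":"number"}}}},"force":{"type":"number"}},"required":["deltas"]}

```bash
mkdir -p pics; cat > h.py <<'E'
import numpy as np, cv2
from station import robot, cams
def snap(n):
    s=cams.snapshot(n); f=240/np.tan(np.radians(s["vfov"])/2)
    s["f"]=f; s["R"]=cv2.Rodrigues(np.array(s["rvec"],float))[0]; s["t"]=np.array(s["tvec"],float).reshape(3); return s
def rays(s,uv):
    d=(np.asarray(uv,float).reshape(-1,2)-[s["cx"],s["cy"]])/s["f"]; u=d.copy()
    for _ in range(20): u=d/(1+s["k1"]*(u**2).sum(1,keepdims=True))
    return np.c_[u,np.ones(len(u))]
def onplane(s,uv,z):
    d=rays(s,uv)@s["R"]; c=-s["R"].T@s["t"]; return c+d*((z-c[2])/d[:,2])[:,None]
def cloud(s):
    v,u=np.mgrid[:480,:640]; r=rays(s,np.c_[u.ravel(),v.ravel()])
    P=(r*s["depth"].reshape(-1,1)-s["t"])@s["R"]; P[s["depth"].ravel()==0]=np.nan; return P.reshape(480,640,3)
def save(s,n,crop=None,k=1):
    im=s["image"][...,::-1]
    if crop: a,b,c,d=crop; im=im[b:d,a:c]
    cv2.imwrite("pics/"+n,cv2.resize(im,None,fx=k,fy=k,interpolation=cv2.INTER_CUBIC))
E
python3 - <<'E'
from h import *
import pickle
print(robot.sense())
for n in("scene","top"):
    s=snap(n); save(s,n+"0.png"); pickle.dump(s,open(n+"0.pkl","wb")); print(n,s["f"],-s["R"].T@s["t"],s["R"][2])
E
```

```text
{'time': 0.0, 'joint_pos': array([-8.16742364e+01,  1.18840595e+01,  8.84044036e+01,  6.67130703e-04,
        7.98423901e+01, -8.62352072e+00]), 'qd': array([-0.07079883, -0.04919192,  0.00716363,  0.03881856,  0.02765264,
       -0.09544038]), 'tau': array([ 8.96257861e-04, -3.70869935e+01, -2.81418926e+01,  6.96067675e-02,
        3.60740209e-02, -1.86077541e-04]), 'tool_pos': array([ 167.49590826, -549.21332458,  204.29598904]), 'tcp_rot': array([[-9.56563834e-01, -3.19359018e-04,  2.91522776e-01],
       [-2.91522736e-01,  2.26140732e-03, -9.56561227e-01],
       [-3.53765285e-04, -9.99997392e-01, -2.25628087e-03]]), 'force': array([0.30338094, 0.38968989, 0.28536072]), 'moment': array([-0.0223017 , -0.02249248, -0.00173547]), 'gripper_width': 1.0010423909362018}
scene 598.6802743886178 [-46.36308511 744.34133536 466.42354455] [ 0.58450068 -0.7096965  -0.39330628]
top 466.7733806242364 [339.75730089  93.8763787  939.97337164] [ 0.15069953  0.02357972 -0.98829836]
```

View pics/top0.png

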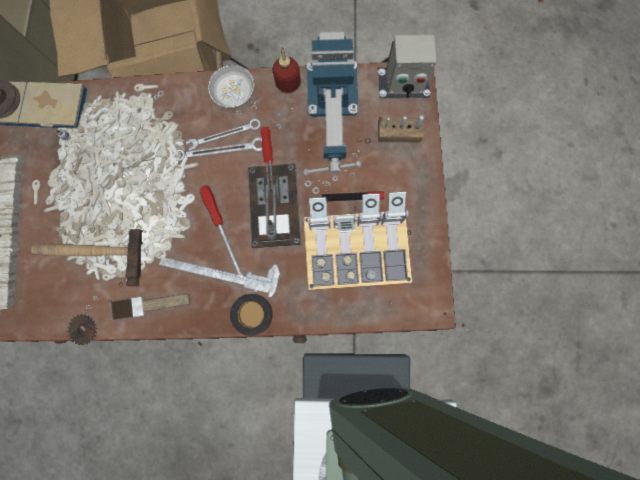

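View pics/scene0.png

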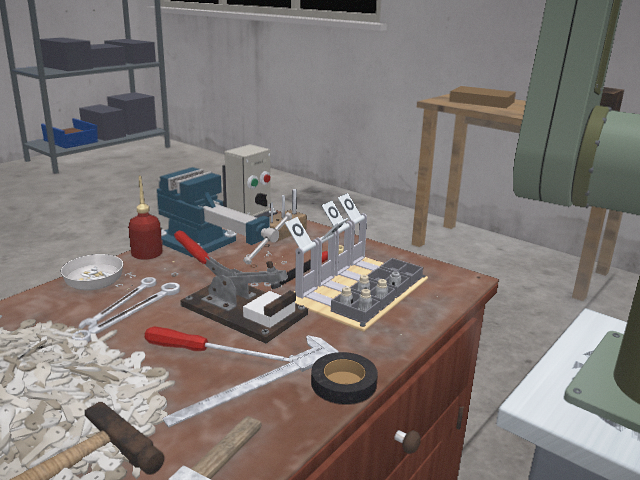

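```bash
python3 - <<'E'
from h import *
import pickle
s=pickle.load(open("top0.pkl","rb")); save(s,"topcrop.png",(290,150,450,300),5)
P=cloud(s)
hsv=cv2.cvtColor(s["image"],cv2.COLOR_RGB2HSV)
sub=P[185:295,295:420]
# tag points: high depth
m=(sub[...,2]>98)
n,l,st,c=cv2.connectedComponentsWithStats(m.astype(np.uint8))
for i in range(1,n):
    if st[i,4]>8: q=sub[l==i]; print(st[i],c[i]+[295,185],q.mean(0).round(1),q.min(0).round(1),q.max(0).round(1))
# board: yellow
h=hsv[...,0];b=((h>12)&(h<30)&(hsv[...,1]>60)&(hsv[...,2]>170)).astype(np.uint8)
b[:, :300]=0;b[:180]=0;b[300:]=0;b[:,420:]=0
pts=cv2.findNonZero(b).reshape(-1,2); w=onplane(s,pts,6)[:,:2].astype(np.float32)
r=cv2.minAreaRect(w); print(r,cv2.boxPoints(r))
E
```

```text
[ 93   7  18  18 266] [396.32330827 199.71052632] [527.6 -25.6 112.9] [513.2 -41.5  98.1] [539.8 -10.7 128.6]
[ 67   8  17  19 277] [370.03610108 201.59927798] [523.5  22.1 112.8] [509.2   6.3  98.1] [537.2  37.5 127.6]
[ 14  12  17  18 262] [317.25572519 205.0648855 ] [515.9 117.5 113.2] [502.1 103.5  98.1] [528.8 132.5 127.2]
[ 42  34  18  14 191] [345.34554974 225.94764398] [478.3  66.5 113.6] [465.6  51.2  98.1] [493.7  81.4 128.3]
((449.03692626953125, 39.303466796875), (147.51333618164062, 207.53334045410156), 4.835632801055908) [[366.7955   136.4833  ]
 [384.29007  -70.31137 ]
 [531.2783   -57.876373]
 [513.7838   148.9183  ]]
```

View pics/topcrop.png

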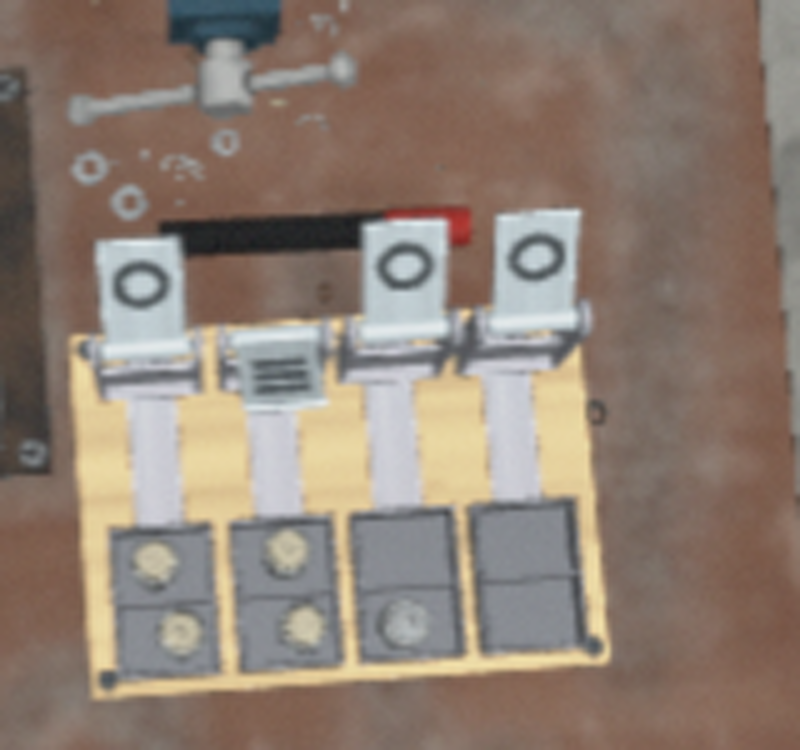

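```bash
python3 - <<'E'
from h import *
import pickle
for n in("top0","scene0"):
    P=cloud(pickle.load(open(n+".pkl","rb"))).reshape(-1,3)
    P=P[np.isfinite(P).all(1)]
    for x in range(440,800,40):
        print(n,x,[int(np.max(P[(P[:,0]>=x)&(P[:,0]<x+40)&(P[:,1]>=y)&(P[:,1]<y+40)][:,2],initial=-1)) for y in range(-120,200,40)])
ex=np.array([.9964,.0843]);ey=np.array([-.0843,.9964])
h3=np.array([502.2,20.2]); s=robot.sense()
for nm,k,d in(("t4",-48,62),("t3",0,62),("t2",48,-62)): print(nm,(h3+k*ey+d*ex).round(1),(h3+k*ey).round(1))
E
```

```text
top0 440 [4, 28, 28, 28, 128, 109, 17, 89]
top0 480 [4, 99, 109, 111, 114, 119, 121, 90]
top0 520 [4, 121, 128, 127, 18, 126, 127, 67]
top0 560 [4, 4, 19, 88, 95, 80, 57, 58]
top0 600 [4, 4, 6, 91, 95, 90, 55, 19]
top0 640 [33, 35, 34, 6, 85, 85, 4, 4]
top0 680 [84, 84, 74, 5, 85, 86, 4, 4]
top0 720 [32, 62, 33, 10, 131, 131, 130, 4]
top0 760 [148, 147, 148, 11, 133, 134, 133, 73]
scene0 440 [2, 27, 27, 27, 125, 124, 15, 89]
scene0 480 [2, 96, 108, 112, 107, 118, 120, 88]
scene0 520 [2, 119, 125, 126, 17, 125, 126, 57]
scene0 560 [2, 1, 17, 91, 94, 79, 55, 57]
scene0 600 [2, 2, 2, 3, 94, 87, 54, -1]
scene0 640 [33, 32, 30, 2, 85, 82, 3, 2]
scene0 680 [82, 82, 72, 30, 82, 83, 1, 3]
scene0 720 [33, 58, 30, 1, 129, 129, 129, 2]
scene0 760 [145, 145, 146, 12, 130, 131, 130, 72]
t4 [568.  -22.4] [506.2 -27.6]
t3 [564.   25.4] [502.2  20.2]
t2 [436.4  62.8] [498.2  68. ]
```

Call:
apply_moves --deltas '[{"ry": 6.05, "hand": 0}, {"ry": 6.05, "hand": 0}, {"x": -2.4, "z": -2.7, "hand": 0}, {"x": -2.4, "z": -2.7, "hand": 0}, {"x": -2.4, "z": -2.7, "hand": 0}, {"x": -2.4, "z": -2.7, "hand": 0}, {"x": -2.4, "z": -2.7, "hand": 0}, {"x": -2.4, "z": -2.7, "hand": 0}, {"x": -2.4, "z": -2.7, "hand": 0}, {"x": -2.4, "z": -2.7, "hand": 0}]'

```text
schema error: expected keys rx, ry, rz, x, y, z, hand
```

Call:
apply_moves --deltas '[{"x": -2.4, "z": -2.7, "hand": 0}, {"x": -2.4, "z": -2.7, "hand": 0}, {"x": -2.4, "z": -2.7, "hand": 0}, {"x": -2.4, "z": -2.7, "hand": 0}, {"x": -2.4, "z": -2.7, "hand": 0}, {"x": -2.4, "z": -2.7, "hand": 0}, {"x": -2.4, "z": -2.7, "hand": 0}, {"x": -2.4, "z": -2.7, "hand": 0}, {"x": -2.4, "z": -2.7, "hand": 0}, {"hand": 0}]'

```text
schema error: expected keys rx, ry, rz, x, y, z, hand
```

```bash
cat > st.py <<'E'
from h import *
s=robot.sense(); print(s["time"],s["tool_pos"].round(1),s["force"].round(1),s["gripper_width"].round(2)); print(s["tcp_rot"].round(3))
import sys
ex=np.array([.9964,.0843]);ey=np.array([-.0843,.9964]);h3=np.array([502.2,20.2])
p=s["tool_pos"][:2]-h3; print("board rel tag3: x %.1f y %.1f"%(p@ex,p@ey))
E
python3 st.py
```

```text
Traceback (most recent call last):
  File "st.py", line 2, in <module>
    s=robot.sense(); print(s["time"],s["tool_pos"].round(1),s["force"].round(1),s["gripper_width"].round(2)); print(s["tcp_rot"].round(3))
                                                                                ^^^^^^^^^^^^^^^^^^^^^^^^
AttributeError: 'float' object has no attribute 'round'
```

All keys are needed in each row.

Call:
apply_moves --deltas '[{"rx": 0, "ry": 6.05, "rz": 0, "x": 0, "y": 0, "z": 0, "hand": 0}, {"rx": 0, "ry": 6.05, "rz": 0, "x": 0, "y": 0, "z": 0, "hand": 0}, {"rx": 0, "ry": 0, "rz": 0, "x": -2.4, "y": 0, "z": -2.7, "hand": 0}, {"rx": 0, "ry": 0, "rz": 0, "x": -2.4, "y": 0, "z": -2.7, "hand": 0}, {"rx": 0, "ry": 0, "rz": 0, "x": -2.4, "y": 0, "z": -2.7, "hand": 0}, {"rx": 0, "ry": 0, "rz": 0, "x": -2.4, "y": 0, "z": -2.7, "hand": 0}, {"rx": 0, "ry": 0, "rz": 0, "x": -2.4, "y": 0, "z": -2.7, "hand": 0}, {"rx": 0, "ry": 0, "rz": 0, "x": -2.4, "y": 0, "z": -2.7, "hand": 0}, {"rx": 0, "ry": 0, "rz": 0, "x": -2.4, "y": 0, "z": -2.7, "hand": 0}, {"rx": 0, "ry": 0, "rz": 0, "x": -2.4, "y": 0, "z": -2.7, "hand": 0}]'

```text
time: 1.35
tool_pos: [341.0, -317.2, 205.0]
tcp_rot: [[-0.996, -0.0, 0.084], [-0.084, 0.001, -0.996], [0.0, -1.0, -0.001]]
force: [0.5, -0.2, 0.3]
gripper_width: 0.011
```

```bash
sed -i 's/s\["gripper_width"\].round(2)/s["gripper_width"]/' st.py; python3 st.py
```

```text
1.35 [ 341.  -317.2  205. ] [ 0.5 -0.2  0.3] 0.010884927795820102
[[-0.996 -0.     0.084]
 [-0.084  0.001 -0.996]
 [ 0.    -1.    -0.001]]
board rel tag3: x -189.0 y -322.6
```

Call:
apply_moves --deltas '[{"rx": 0, "ry": 0, "rz": 0, "x": -2.7, "y": 0, "z": -3.05, "hand": 0}, {"rx": 0, "ry": 0, "rz": 0, "x": -2.7, "y": 0, "z": -3.05, "hand": 0}, {"rx": 0, "ry": 0, "rz": 0, "x": -2.7, "y": 0, "z": -3.05, "hand": 0}, {"rx": 0, "ry": 0, "rz": 0, "x": -2.7, "y": 0, "z": -3.05, "hand": 0}, {"rx": 0, "ry": 0, "rz": 0, "x": -2.7, "y": 0, "z": -3.05, "hand": 0}, {"rx": 0, "ry": 0, "rz": 0, "x": -2.7, "y": 0, "z": -3.05, "hand": 0}, {"rx": 0, "ry": 0, "rz": 0, "x": -2.7, "y": 0, "z": -3.05, "hand": 0}, {"rx": 0, "ry": 0, "rz": 0, "x": -2.7, "y": 0, "z": -3.05, "hand": 0}, {"rx": 0, "ry": 0, "rz": 0, "x": -2.8, "y": 0, "z": -3.05, "hand": 0}, {"rx": 0, "ry": 0, "rz": 0, "x": 0, "y": 0, "z": 0, "hand": 0}]'

```text
time: 2.6
tool_pos: [561.2, -22.3, 204.7]
tcp_rot: [[-0.996, -0.001, 0.088], [-0.088, 0.001, -0.996], [0.001, -1.0, -0.001]]
force: [-0.3, -1.2, 0.0]
gripper_width: 0.006
```

```bash
python3 st.py; python3 - <<'E'
from h import *
s=snap("scene"); save(s,"sc1.png",(220,90,480,340),2.4)
E
```

```text
2.6 [561.2 -22.3 204.7] [-0.3 -1.2  0. ] 0.005658126490067096
[[-0.996 -0.001  0.088]
 [-0.088  0.001 -0.996]
 [ 0.001 -1.    -0.001]]
board rel tag3: x 55.2 y -47.3
```

View pics/sc1.png

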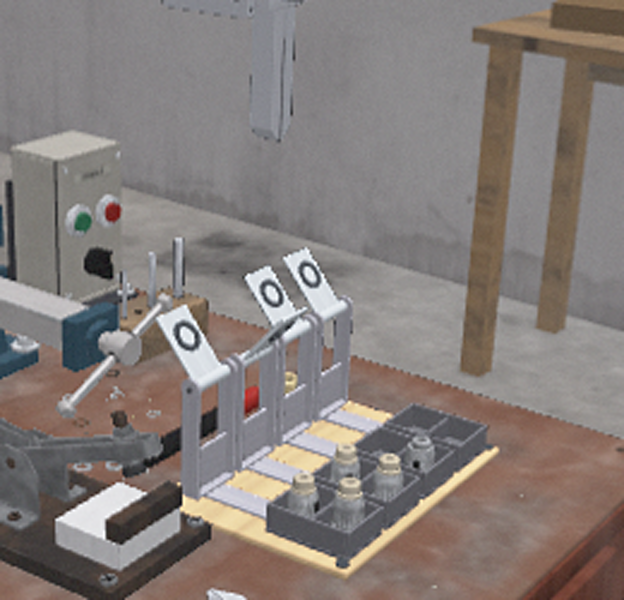

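Call:
apply_moves --deltas '[{"rx": 0, "ry": 0, "rz": 0, "x": 0, "y": 2.4, "z": 0, "hand": 0}, {"rx": 0, "ry": 0, "rz": 0, "x": 0, "y": 2.4, "z": 0, "hand": 0}, {"rx": 0, "ry": 0, "rz": 0, "x": 0, "y": 2.4, "z": 0, "hand": 0}, {"rx": 0, "ry": 0, "rz": 0, "x": 0, "y": 1.6, "z": 0, "hand": 0}, {"rx": 0, "ry": 0, "rz": 0, "x": 0, "y": 0.6, "z": 0, "hand": 0}, {"rx": 0, "ry": 0, "rz": 0, "x": 0, "y": 0, "z": 0, "hand": 0}, {"rx": 0, "ry": 0, "rz": 0, "x": 0.5, "y": 0, "z": 0, "hand": 0}, {"rx": 0, "ry": 0, "rz": 0, "x": 0.5, "y": 0, "z": 0, "hand": 0}, {"rx": 0, "ry": 0, "rz": 0, "x": 0.5, "y": 0, "z": 0, "hand": 0}, {"rx": 0, "ry": 0, "rz": 0, "x": 0.5, "y": 0, "z": 0, "hand": 0}]'

```text
time: 3.9
tool_pos: [540.5, -26.2, 111.8]
tcp_rot: [[-0.996, 0.001, 0.085], [-0.085, -0.0, -0.996], [-0.001, -1.0, 0.0]]
force: [0.0, 0.4, -0.0]
gripper_width: 0.007
```

Call:
apply_moves --deltas '[{"rx": 0, "ry": 0, "rz": 0, "x": 0.4, "y": 0, "z": 0, "hand": 0}, {"rx": 0, "ry": 0, "rz": 0, "x": 0.4, "y": 0, "z": 0, "hand": 0}, {"rx": 0, "ry": 0, "rz": 0, "x": 0.4, "y": 0, "z": 0, "hand": 0}, {"rx": 0, "ry": 0, "rz": 0, "x": 0.4, "y": 0, "z": 0, "hand": 0}, {"rx": 0, "ry": 0, "rz": 0, "x": 0.4, "y": 0, "z": 0, "hand": 0}, {"rx": 0, "ry": 0, "rz": 0, "x": 0.4, "y": 0, "z": 0, "hand": 0}, {"rx": 0, "ry": 0, "rz": 0, "x": 0.4, "y": 0, "z": 0, "hand": 0}, {"rx": 0, "ry": 0, "rz": 0, "x": 0.4, "y": 0, "z": 0, "hand": 0}, {"rx": 0, "ry": 0, "rz": 0, "x": 0.3, "y": 0, "z": 0, "hand": 0}, {"rx": 0, "ry": 0, "rz": 0, "x": 0, "y": 0, "z": 0, "hand": 0}]'

```text
time: 5.15
tool_pos: [505.6, -29.1, 111.4]
tcp_rot: [[-0.996, -0.0, 0.084], [-0.084, 0.0, -0.996], [0.0, -1.0, -0.0]]
force: [0.4, -0.1, 0.5]
gripper_width: 0.004
```

```bash
python3 st.py; python3 - <<'E'
from h import *
s=snap("scene"); save(s,"sc2.png",(220,90,480,340),2.4)
E
```

```text
5.15 [505.6 -29.1 111.4] [ 0.4 -0.1  0.5] 0.004117327933333616
[[-0.996 -0.     0.084]
 [-0.084  0.    -0.996]
 [ 0.    -1.    -0.   ]]
board rel tag3: x -0.8 y -49.4
```

View pics/sc2.png

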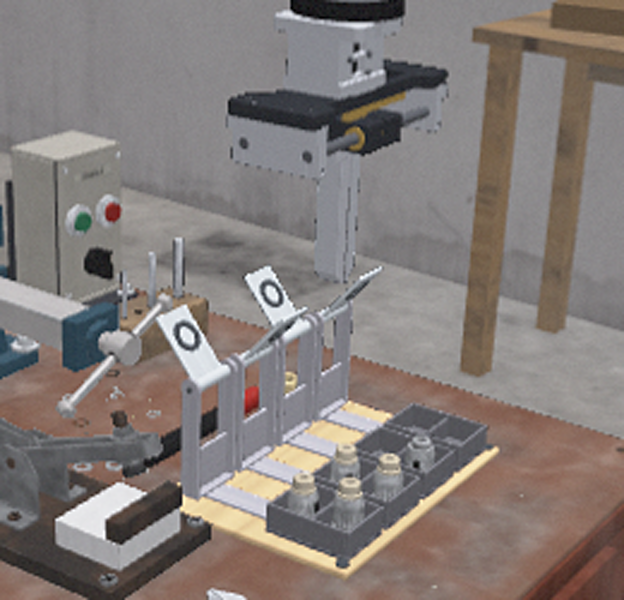

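Call:
apply_moves --deltas '[{"rx": 0, "ry": 0, "rz": 0, "x": 0, "y": -2.3, "z": 0, "hand": 0}, {"rx": 0, "ry": 0, "rz": 0, "x": 0, "y": -2.3, "z": 0, "hand": 0}, {"rx": 0, "ry": 0, "rz": 0, "x": -1.9, "y": 0, "z": -1.7, "hand": 0}, {"rx": 0, "ry": 0, "rz": 0, "x": -1.9, "y": 0, "z": -1.7, "hand": 0}, {"rx": 0, "ry": 0, "rz": 0, "x": -1.9, "y": 0, "z": -1.5, "hand": 0}, {"rx": 0, "ry": 0, "rz": 0, "x": 0, "y": 0, "z": 0, "hand": 0}, {"rx": 0, "ry": 0, "rz": 0, "x": 0, "y": 1.6, "z": 0, "hand": 0}, {"rx": 0, "ry": 0, "rz": 0, "x": 0, "y": 1.6, "z": 0, "hand": 0}, {"rx": 0, "ry": 0, "rz": 0, "x": 0, "y": 1.4, "z": 0, "hand": 0}, {"rx": 0, "ry": 0, "rz": 0, "x": 0, "y": 0, "z": 0, "hand": 0}]'

```text
time: 6.45
tool_pos: [556.5, 24.4, 109.2]
tcp_rot: [[-0.996, -0.004, 0.084], [-0.084, 0.0, -0.996], [0.004, -1.0, -0.001]]
force: [-0.7, -0.3, 1.1]
gripper_width: 0.007
```

Call:
apply_moves --deltas '[{"rx": 0, "ry": 0, "rz": 0, "x": 0.6, "y": 0, "z": 0, "hand": 0}, {"rx": 0, "ry": 0, "rz": 0, "x": 0.6, "y": 0, "z": 0, "hand": 0}, {"rx": 0, "ry": 0, "rz": 0, "x": 0.6, "y": 0, "z": 0, "hand": 0}, {"rx": 0, "ry": 0, "rz": 0, "x": 0.6, "y": 0, "z": 0, "hand": 0}, {"rx": 0, "ry": 0, "rz": 0, "x": 0.6, "y": 0, "z": 0, "hand": 0}, {"rx": 0, "ry": 0, "rz": 0, "x": 0.6, "y": 0, "z": 0, "hand": 0}, {"rx": 0, "ry": 0, "rz": 0, "x": 0.6, "y": 0, "z": 0, "hand": 0}, {"rx": 0, "ry": 0, "rz": 0, "x": 0.6, "y": 0, "z": 0, "hand": 0}, {"rx": 0, "ry": 0, "rz": 0, "x": 0.6, "y": 0, "z": 0, "hand": 0}, {"rx": 0, "ry": 0, "rz": 0, "x": 0.2, "y": 0, "z": 0, "hand": 0}]'

```text
time: 7.7
tool_pos: [502.1, 19.8, 111.4]
tcp_rot: [[-0.996, -0.0, 0.084], [-0.084, 0.0, -0.996], [0.0, -1.0, -0.0]]
force: [-0.2, -0.2, -0.0]
gripper_width: 0.004
```

```bash
python3 st.py; python3 - <<'E'
from h import *
s=snap("scene"); save(s,"sc3.png",(220,90,480,340),2.4)
E
```

```text
7.7 [502.1  19.8 111.4] [-0.2 -0.2 -0. ] 0.004459177350867964
[[-0.996 -0.     0.084]
 [-0.084  0.    -0.996]
 [ 0.    -1.    -0.   ]]
board rel tag3: x -0.1 y -0.4
```

View pics/sc3.png

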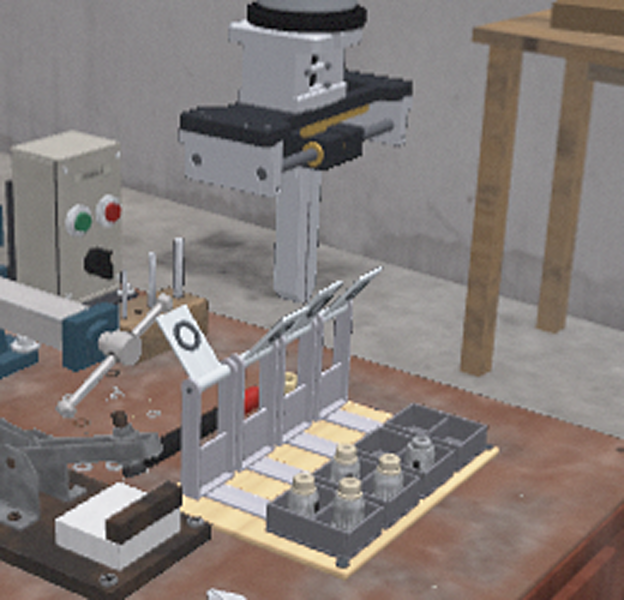

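Call:
apply_moves --deltas '[{"rx": 0, "ry": 0, "rz": 0, "x": 0, "y": -2.3, "z": 0, "hand": 0}, {"rx": 0, "ry": 0, "rz": 0, "x": 0, "y": -2.3, "z": 0, "hand": 0}, {"rx": 0, "ry": 0, "rz": 0, "x": 1.9, "y": 0, "z": -1.6, "hand": 0}, {"rx": 0, "ry": 0, "rz": 0, "x": 1.9, "y": 0, "z": -1.6, "hand": 0}, {"rx": 0, "ry": 0, "rz": 0, "x": 1.9, "y": 0, "z": -1.6, "hand": 0}, {"rx": 0, "ry": 0, "rz": 0, "x": 0, "y": 0, "z": 0, "hand": 0}, {"rx": 0, "ry": 0, "rz": 0, "x": 0, "y": 1.6, "z": 0, "hand": 0}, {"rx": 0, "ry": 0, "rz": 0, "x": 0, "y": 1.6, "z": 0, "hand": 0}, {"rx": 0, "ry": 0, "rz": 0, "x": 0, "y": 1.4, "z": 0, "hand": 0}, {"rx": 0, "ry": 0, "rz": 0, "x": 0, "y": 0, "z": 0, "hand": 0}]'

```text
time: 9.0
tool_pos: [440.3, 62.7, 109.3]
tcp_rot: [[-0.996, -0.005, 0.084], [-0.084, 0.0, -0.996], [0.004, -1.0, -0.001]]
force: [-0.1, 0.8, 0.3]
gripper_width: 0.001
```

Call:
apply_moves --deltas '[{"rx": 0, "ry": 0, "rz": 0, "x": -0.6, "y": 0, "z": 0, "hand": 0}, {"rx": 0, "ry": 0, "rz": 0, "x": -0.6, "y": 0, "z": 0, "hand": 0}, {"rx": 0, "ry": 0, "rz": 0, "x": -0.6, "y": 0, "z": 0, "hand": 0}, {"rx": 0, "ry": 0, "rz": 0, "x": -0.6, "y": 0, "z": 0, "hand": 0}, {"rx": 0, "ry": 0, "rz": 0, "x": -0.6, "y": 0, "z": 0, "hand": 0}, {"rx": 0, "ry": 0, "rz": 0, "x": -0.6, "y": 0, "z": 0, "hand": 0}, {"rx": 0, "ry": 0, "rz": 0, "x": -0.6, "y": 0, "z": 0, "hand": 0}, {"rx": 0, "ry": 0, "rz": 0, "x": -0.6, "y": 0, "z": 0, "hand": 0}, {"rx": 0, "ry": 0, "rz": 0, "x": -0.6, "y": 0, "z": 0, "hand": 0}, {"rx": 0, "ry": 0, "rz": 0, "x": -0.3, "y": 0, "z": 0, "hand": 0}]'

```text
time: 10.25
tool_pos: [499.0, 67.7, 111.5]
tcp_rot: [[-0.996, 0.0, 0.084], [-0.084, -0.0, -0.996], [-0.0, -1.0, 0.0]]
force: [-0.0, 0.4, -0.3]
gripper_width: -0.0
```

Call:
apply_moves --deltas '[{"rx": 0, "ry": 0, "rz": 0, "x": 0, "y": 0, "z": 0, "hand": 0}, {"rx": 0, "ry": 0, "rz": 0, "x": 0, "y": -2.4, "z": 0, "hand": 0}, {"rx": 0, "ry": 0, "rz": 0, "x": 0, "y": -2.4, "z": 0, "hand": 0}, {"rx": 0, "ry": 0, "rz": 0, "x": 0, "y": -2.4, "z": 0, "hand": 0}, {"rx": 0, "ry": 0, "rz": 0, "x": 0, "y": -2.4, "z": 0, "hand": 0}, {"rx": 0, "ry": 0, "rz": 0, "x": 2.4, "y": 0, "z": 2.4, "hand": 0}, {"rx": 0, "ry": 0, "rz": 0, "x": 2.4, "y": 0, "z": 2.4, "hand": 0}, {"rx": 0, "ry": 0, "rz": 0, "x": 2.4, "y": 0, "z": 2.4, "hand": 0}, {"rx": 0, "ry": 0, "rz": 0, "x": 2.4, "y": 0, "z": 2.4, "hand": 0}, {"rx": 0, "ry": 0, "rz": 0, "x": 0, "y": 0, "z": 0, "hand": 0}]'

```text
time: 11.5
tool_pos: [410.0, -37.0, 207.4]
tcp_rot: [[-0.997, 0.0, 0.081], [-0.081, -0.0, -0.997], [-0.0, -1.0, 0.0]]
force: [1.0, -0.6, 0.0]
gripper_width: 0.005
```

```bash
python3 st.py; python3 - <<'E'
from h import *
s=snap("scene"); save(s,"sc4.png",(220,90,480,340),2.4)
E
```

```text
11.5 [410.  -37.  207.4] [ 1.  -0.6  0. ] 0.0050852366507807235
[[-0.997  0.     0.081]
 [-0.081 -0.    -0.997]
 [-0.    -1.     0.   ]]
board rel tag3: x -96.6 y -49.2
```

View pics/sc4.png

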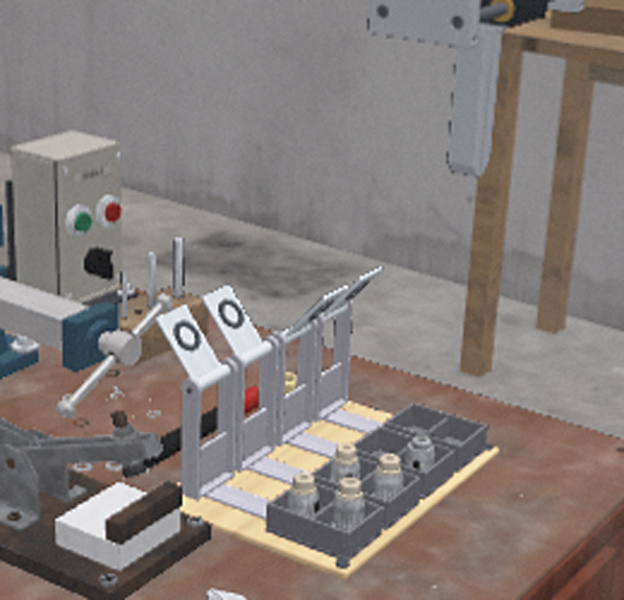

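All four tags show the right face: rings up on the two left, full bins, and bars up on the two right. The barrels, marker and bush haven't moved, and the arm is clear of everything.

```bash
python3 -c "
from station import robot
print(robot.job_done())"
```

```text
the job is handed in; nothing more can be done
None
```

The job is done and handed in at about 11.6 s of the 48 s allowed. All four tags showed the right face in the last picture.

- **Tags pushed:** Counting from the left, I pushed the tag of the second bin, which is full, over to ring up. I pushed the tags of the third bin (one barrel) and the fourth (empty) over to bars up. I used the shut fingertips at 40 mm/s or so.
- **Tag left alone:** The leftmost bin is full and its tag already showed the ring, so I did not touch it.
- **Last checks:** The final scene view showed the five barrels, marker and bush where they were, by eye. The gripper was clear of everything. The tape roll was outside that crop, and the arm never went near it.
- **Forces:** The wrist force read about 1 N or less at the end of each move. Peaks during the pushes were not recorded.
- **One hitch:** The first two move calls were refused because each row needs every key. They caused no motion. No check failed or disagreed.

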